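Build the three-disc tube carousel on the mixer's drive spindle

ROBOT

A 6-joint arm with a two-finger parallel gripper is mounted at the origin on the work surface. World frame = base frame: x ahead of the robot, y to its left, z up, the work surface at z = 0. Lengths are in m, angles in degrees, forces in N, time in s.
With the tool pointing down it reaches from about 0.375 to 0.9 m from the base axis. Payload 3.1 kg.
Tool frame: the origin (TCP) lies on the centre line of the jaws, within the pads' length; the fingertips stand 22 mm ahead of it and the grasp point (between the pads) lies 3 mm ahead of it; y points along the fingers, z is the direction in which the jaws open and shut, and the axes are right-handed (so a half turn about y gives the same grasp; the last joint's range is limited). The gripper opens to 87 mm and grips with 3 to 60 N. Pads are 19 mm wide; open, the fingers measure 117 mm over their backs; the gripper's body (75 mm by 190 mm) begins 51 mm behind the grasp point.
Start: joints at [-81.675, 30.224, 82.088, -0, 67.689, -10.227], TCP at [0.199, -0.592, 0.245] pointing down, gripper open.
Joint ranges: [-176.69, 176.69], [-43.24, 126.21], [12.49, 139.97], [-82, 262], [0, 151.66], [-163.58, 163.58]. Speed limits (degrees/s): [159.86, 159.86, 180, 180, 180, 180].

INTERFACE

Orientations are given as a 3x3 rotation matrix whose columns are the frame's x, y, z axes.
In Python, from rig import bot gives the robot as it stands.
- The arm moves only by the tool jog_arm, never from a script. Its argument "motion" is one flat list of numbers, 6 for each row, row after row: the shift along the tool's x, y, z in mm, then the turn, a rotation vector about the tool's x, y, z in degrees. A call has 1 to 20 rows; each row is the pose to reach, as a shift and turn from the pose commanded when the call began, along the tool's axes at that moment; what a row does not reach only later rows make up. A row lasts 1/8 s, in which the tool goes at most 62.5 mm and 10.7 degrees, less where a joint would pass 70% of its speed; a pose out of reach is approached as far as the arm can. A call with a gripper value outside its range is refused whole. "gripper" is the opening, from 0 (shut) to 1 (fully open), set as the call begins (left out, the last holds). The fingers move at their own pace and stop on an object; the grip force is fixed at half the most. Time passes only in rows, so rows that repeat a pose let the fingers close. It gives the time, the measured TCP pose, the force and the opening at its end, in the units of the state.
- bot.read_state(): the state, without advancing time (a new reading comes with each control period).
- bot.capture(name): name is "side" or "top"; returns (picture, depth): 384x512x3 uint8, red, green, blue; 384x512 float32, m along the optical axis (not along the pixel's ray), 0 where there is no reading.
- bot.get_calibration(name): a dict with "mtx" (3x3 intrinsics, pixels), "pose" (4x4, takes a point from camera to world coordinates). Camera axes: x right, y up, looking along -z (the intrinsics and any distortion apply to the point x, -y, -z); pixel columns grow to the right and rows downward; lengths in m; the calibration is good to about 2 mm. A picture is of the moment at which its call begins. get_calibration takes no time and is no camera call.
- bot.hand_in(): hands the job in, once; it reports no verdict.
The state is a dict: "time_s": time; "joint_positions": joint angles; "qvel": joint speeds; "tau": joint torques, N m; "position": TCP position; "tcp_rot": TCP orientation; "force": force on the tool from outside, world axes, zero at the start; "moment": the same for the moment, N m; "opening": opening from 0.0 (shut) to 1.0 (fully open).
Only numpy, scipy, OpenCV 4.12 (cv2) and the standard library are available. Lean on these libraries where they do the work, as an engineer would, in place of code of your own. Each camera call takes 0.05 s, during which the arm holds its last target.

TASK

Fit the three tube discs on the upright spindle of the carousel mixer, the largest first, then the medium, then the smallest on top. The largest must drop right down over the drive cross-pin so that its hub sits flat on the flange (the pin's angle is not known, so turn the disc until it drops in), and each of the others must sit flush on the hub below it. Let go of everything and leave the other things on the bench where they are.

Things in the scene. Friction and masses are not known exactly. Their poses are not given: they have to be found in the camera images.
- disc_large: Largest tube disc. Hub 36 mm across, 20 mm tall, 14 mm bore right through. Grey plate 110 mm across, from 3 to 8 mm above the hub's foot; the hub's upper 12 mm stand free for gripping. Lies on the bench, foot down. Origin: centre of the foot; z up the bore. 75 to 145 g. Only this foot has two crossed slots, along the body's x and y, right across, 10 mm wide, 8 mm deep, unseen from above.
- disc_medium: Medium tube disc, tube holes round its rim. Hub 36 mm across, 20 mm tall, 14 mm bore right through. Grey plate 86 mm across, from 3 to 8 mm above the hub's foot; the hub's upper 12 mm stand free for gripping. Lies on the bench, foot down. Origin: centre of the foot; z up the bore. 60 to 120 g. Its foot is plain and flat.
- disc_small: Smallest tube disc, tube holes round its rim. Hub 36 mm across, 20 mm tall, 14 mm bore right through. Grey plate 62 mm across, from 3 to 8 mm above the hub's foot; the hub's upper 12 mm stand free for gripping. Lies on the bench, foot down. Origin: centre of the foot; z up the bore. 50 to 100 g. Its foot is plain and flat.
- mixer: Carousel mixer, fixed to the bench: white housing 150 by 140 mm, 62 mm tall, a 14 mm turret on it, then the drive flange and spindle. Origin under its centre, below the spindle.
- spindle_foot (a point): Centre of the top face of the steel drive flange (48 mm across), 82 mm above the bench, on the axis of the vertical 12 mm thick spindle. Seated hubs have their feet 0, 20 and 40 mm above this point. Its axes are the housing's, not the spindle's.
- cross_pin (a point): Centre of the round steel cross-pin, 6 mm thick, 32 mm long, level through the spindle and lying on the flange. Its angle differs every time and is not given (these axes are the housing's). A slot of the largest disc drops over it within about 7 degrees; otherwise the hub rides on it 6 mm too high. The drive resists turning up to 0.25 N m.
- spindle_tip (a point): Tip of the spindle on its axis, 66 mm above the flange. The last 9 mm taper from 12 to 7 mm thick as a lead-in.
- jar_a: Bystander: small sample jar with red cap, 40 mm across, 62 mm tall. Origin under its centre. Leave alone.
- jar_b: Bystander: sample jar with red cap, 46 mm across, 70 mm tall. Origin under its centre. Leave alone.
- marker: Bystander: marker pen, 130 by 13 mm, lying along its x. Origin under its centre. Leave alone.
- tube_rack: Bystander: green tube rack, 70 (x) by 210 (y) by 28 mm. Origin under its centre. Leave alone.
- freezer_box: Bystander: closed blue freezer box, 133 by 133 by 50 mm. Origin under its centre. Leave alone.
- box_lid: Bystander: upturned white cardboard lid, 135 by 135 by 30 mm. Origin under its centre. Leave alone.
- pipette: Bystander: micropipette lying along its y, 255 by 40 by 25 mm. Origin on the bench near its middle. Leave alone.
Not all that is in view belongs to the job. Leave any orange or purple look-alike of the disc_medium alone.

How it is judged:
By the outcome, as a careful person would: the job done as asked, in the order asked, and still so for the second after the job is handed in, with the robot touching nothing.
It also fails if it takes over 72 s, if anything falls off the work surface, if the arm or the gripper's body presses on something with over 40 N, if the wrist force passes 120 N, or if a joint passes its speed limit or range.

## Working session

There is one attempt and no reset: what is moved stays moved. The work goes in short steps, Python scripts to look and compute and a tool call to move; the robot and the scene stay as the last step left them, time stands still between calls to the robot, and variables do not carry over. Pictures are saved under pics/ and viewed, and the job is handed in when it is done.

Besides the shell and the picture viewer there is one more tool, called as name(argument=value, ...), one argument or row to a line, values as JSON. jog_arm: Moves the arm, as the interface text tells. Its arguments: {"type":"object","properties":{"motion":{"type":"array","items":{"type":"number"}},"gripper":{"type":"number"}},"required":["motion"]}

```bash
mkdir -p pics; ls
python3 - <<'E'
from rig import bot
import cv2,numpy as np
s=bot.read_state(); print(s)
for n in ("side","top"):
    p,d=bot.capture(n); cv2.imwrite(f"pics/{n}0.png",p[:,:,::-1]); np.savez(f"{n}0.npz",p=p,d=d)
    print(n,bot.get_calibration(n))
E
```

```text
pics
{'time_s': 0.0, 'joint_positions': array([-8.16757285e+01,  3.02794277e+01,  8.21572608e+01, -1.06014293e-03,
        6.76882578e+01, -1.02275386e+01]), 'qvel': array([ 0.00831857, -0.12588857, -0.01887368, -0.07143509,  0.0182218 ,
        0.00686003]), 'tau': array([ 6.80958556e-05, -4.40043783e+01, -1.76591510e+01,  6.33227010e-02,
        5.81189117e-02, -1.50300484e-04]), 'position': array([ 0.19877041, -0.59182119,  0.24356177]), 'tcp_rot': array([[-9.48034163e-01, -3.32652282e-04,  3.18168375e-01],
       [-3.18168333e-01,  2.15526951e-03, -9.48031786e-01],
       [-3.70373659e-04, -9.99997622e-01, -2.14910854e-03]]), 'force': array([ 1.41043721, -0.26772201, -0.59218419]), 'moment': array([ 0.01983907, -0.01944479, -0.00860797]), 'opening': 1.003849105383044}
side {'mtx': array([[450.86266966,   0.        , 264.34547979],
       [  0.        , 450.86266966, 193.40615243],
       [  0.        ,   0.        ,   1.        ]]), 'pose': array([[-0.96942383,  0.12955201, -0.20840756,  0.18969028],
       [-0.24486891, -0.45525887,  0.85602487,  1.0939578 ],
       [ 0.01602035,  0.88088344,  0.47306206,  0.7664641 ],
       [ 0.        ,  0.        ,  0.        ,  1.        ]])}
top {'mtx': array([[349.18688351,   0.        , 262.66591061],
       [  0.        , 349.18688351, 192.5049369 ],
       [  0.        ,   0.        ,   1.        ]]), 'pose': array([[-3.03592151e-04,  9.84425905e-01, -1.75799731e-01,
         2.74358970e-01],
       [-9.99748307e-01, -4.24247179e-03, -2.20300872e-02,
        -8.69162595e-02],
       [-2.24328139e-02,  1.75748795e-01,  9.84179420e-01,
         1.22712002e+00],
       [ 0.00000000e+00,  0.00000000e+00,  0.00000000e+00,
         1.00000000e+00]])}
```

View pics/side0.png

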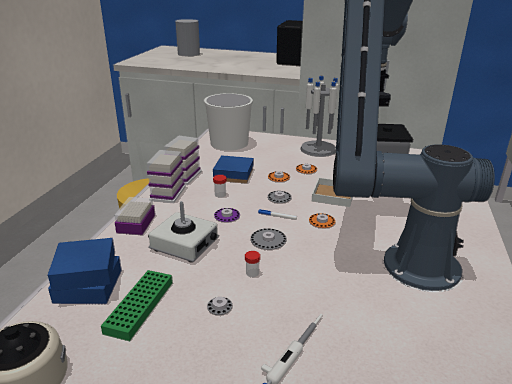

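View pics/top0.png

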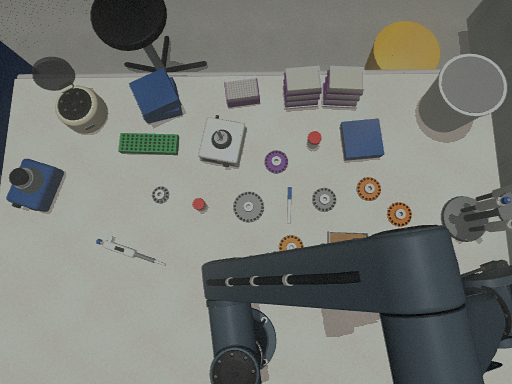

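Top view candidates: grey discs at (248,207), (324,200) and (160,195). The orange ones at (369,189), (399,214), (291,245) and the purple one at (276,162) are look-alikes. The grey ones fit the description, so I'll measure their diameters and confirm in a crop.

```bash
cat > h.py <<'E'
import numpy as np,cv2
from rig import bot
def ray(n,uv):
    c=bot.get_calibration(n);K=c["mtx"];P=c["pose"]
    uv=np.atleast_2d(uv).astype(float)
    d=np.c_[(uv[:,0]-K[0,2])/K[0,0],-(uv[:,1]-K[1,2])/K[1,1],-np.ones(len(uv))]
    return P[:3,3],d@P[:3,:3].T
def onplane(n,uv,z):
    o,d=ray(n,uv); return o+d*((z-o[2])/d[:,2])[:,None]
def depthpts(n,D):
    v,u=np.mgrid[:384,:512]; o,d=ray(n,np.c_[u.ravel(),v.ravel()])
    return (o+d*D.reshape(-1,1)).reshape(384,512,3)
def proj(n,X):
    c=bot.get_calibration(n);K=c["mtx"];P=np.linalg.inv(c["pose"])
    q=np.atleast_2d(X)@P[:3,:3].T+P[:3,3]; q=q*[1,-1,-1]
    q=q@K.T; return q[:,:2]/q[:,2:]
def closest(o1,d1,o2,d2):
    A=np.c_[d1,-d2]; t=np.linalg.lstsq(A,o2-o1,rcond=None)[0]
    a=o1+d1*t[0];b=o2+d2*t[1]; return (a+b)/2,np.linalg.norm(a-b)
E
python3 - <<'E'
from h import *
for n in("top","side"):
    f=np.load(n+"0.npz");p,D=f["p"],f["d"];X=depthpts(n,D)
    hsv=cv2.cvtColor(p,cv2.COLOR_RGB2HSV)
    g=(hsv[...,1]<70)&(hsv[...,2]<165)
    seeds={"top":[(248,207),(324,200),(160,195)],"side":[(268,238),(279,196),(220,305)]}[n]
    for s in seeds:
        m=np.zeros((384,512),np.uint8);cv2.circle(m,s,26,1,-1)
        m=(m.astype(bool)&g).astype(np.uint8)
        m=cv2.morphologyEx(m,cv2.MORPH_CLOSE,np.ones((5,5)))
        k,l,st,ce=cv2.connectedComponentsWithStats(m); i=1+st[1:,4].argmax()
        c=max(cv2.findContours((l==i).astype(np.uint8),0,1)[0],key=cv2.contourArea)
        h=cv2.convexHull(c)[:,0]
        w=onplane(n,h,.008); cc,r=cv2.minEnclosingCircle(w[:,:2].astype(np.float32)*1000)
        e=cv2.fitEllipse(c)
        q=X[s[1]-8:s[1]+9,s[0]-8:s[0]+9].reshape(-1,3)
        t=q[q[:,2]>.0145]
        print(n,s,np.round(cc,1),"D",round(2*r,1),"ell",np.round(onplane(n,[e[0]],.008)*1000,1),"hub pts",len(t),np.round(t.mean(0)*1000,1) if len(t) else '', st[i])
    # mixer
    hi=X[...,2]>.09
    m=hi&(abs(X[...,0]-.43)<.12)&(abs(X[...,1]-.03)<.12)
    print("spindle",m.sum(),np.round(X[m][:,:].mean(0),4),X[m][:,2].max() if m.any() else '')
t=cv2.imread("pics/top0.png");s=cv2.imread("pics/side0.png")
z=lambda im,c:cv2.resize(im[c[1]-28:c[1]+28,c[0]-36:c[0]+36],(260,200),interpolation=cv2.INTER_CUBIC)
r1=np.hstack([z(t,c) for c in((248,207),(324,200),(160,195))]);r2=np.hstack([z(s,c) for c in((268,238),(279,196),(220,305))])
r3=np.hstack([z(t,(221,140)),z(s,(184,225)),z(t,(276,162))])
cv2.imwrite("pics/crop.png",np.vstack([r1,r2,r3]))
E
```

```text
top (248, 207) [441.3  -6.3] D 185.0 ell [[440.7   3.4   8. ]] hub pts 71 [436.9 -10.1  53.7] [ 223  182   51   51 1608]
top (324, 200) [ 465.5 -274.9] D 185.6 ell [[ 465.9 -271.2    8. ]] hub pts 74 [ 464.9 -272.2   35.7] [ 299  174   50   53 1918]
top (160, 195) [490.2 309.4] D 182.9 ell [[501.2 323.5   8. ]] hub pts 71 [481.5 295.1  54. ] [ 135  170   50   47 1181]
spindle 0 [nan nan nan] 
side (268, 238) [442.9  -3.8] D 119.8 ell [[442.5  -1.6   8. ]] hub pts 72 [433.1  39.1  49.5] [250 228  37  23 654]
side (279, 196) [ 469.4 -269.6] D 99.3 ell [[ 467.6 -267.8    8. ]] hub pts 46 [ 468.7 -273.6   18.2] [267 190  25  14 266]
side (220, 305) [488.3 310.2] D 68.8 ell [[486.8 311.1   8. ]] hub pts 122 [486.2 313.7  24.8] [207 297  26  20 388]
spindle 0 [nan nan nan] <stdin>:22: RuntimeWarning: Mean of empty slice.
  ret = um.true_divide(
```

View pics/crop.png

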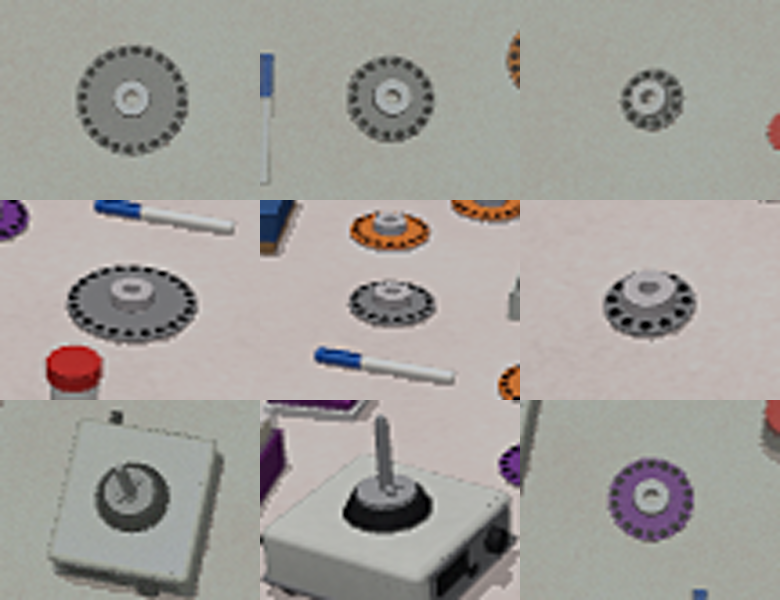

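The crop confirms it: top row from left is large (248,207), medium (324,200), small (160,195). All are grey, and the purple one is a look-alike. Next, tighter centres and the spindle axis.

Run:
```python
from h import *
for n in("top","side"):
    f=np.load(n+"0.npz");p,D=f["p"],f["d"];X=depthpts(n,D)
    L=cv2.cvtColor(p,cv2.COLOR_RGB2GRAY).astype(float)
    seeds={"top":[(248,207),(324,200),(160,195)],"side":[(268,238),(279,196),(220,305)]}[n]
    for s,R in zip(seeds,(.058,.046,.034)):
        c0=onplane(n,[s],.008)[0]; th=np.linspace(0,6.3,60)
        poly=proj(n,np.c_[c0[0]+(R+.006)*np.cos(th),c0[1]+(R+.006)*np.sin(th),0*th+.008]).astype(np.int32)
        m=np.zeros((384,512),np.uint8);cv2.fillPoly(m,[poly],1)
        bg=np.median(L[cv2.dilate(m,np.ones((9,9)))-m>0])
        k=((L<bg-12)&(m>0)).astype(np.uint8)
        c=np.vstack(cv2.findContours(k,0,1)[0]); h=cv2.convexHull(c)[:,0]
        w=onplane(n,h,.008)[:,:2]*1000; e=cv2.fitEllipse(w.astype(np.float32))
        # bore: dark; hub top bright white
        print(n,s,"bg",bg,"bench z",np.round(np.median(X[cv2.dilate(m,np.ones((9,9)))-m>0][:,2])*1000,1),"plate c",np.round(e[0],1),"axes",np.round(e[1],1),
          "z at hub",np.round(np.median(X[s[1]-1:s[1]+2,s[0]+(4 if n=='top' else 4),2])*1000,1))
    print(n,"mixer z",np.round([X[150,205,2],X[140,221,2]] if n=="top" else [X[235,165,2],X[225,183,2]],4))
def crop(n,c,w,h,k):
    im=cv2.imread(f"pics/{n}0.png");return cv2.resize(im[c[1]-h:c[1]+h,c[0]-w:c[0]+w],None,fx=k,fy=k,interpolation=cv2.INTER_NEAREST)
a=crop("top",(221,140),20,20,10);b=crop("side",(183,220),20,20,10)
cv2.imwrite("pics/spin.png",np.hstack([a,b]))
```

```text
top (248, 207) bg 164.0 bench z -0.1 plate c [442.3  -8.3] axes [109.6 111.3] z at hub 18.5
top (324, 200) bg 163.0 bench z -0.1 plate c [ 467.3 -274.2] axes [86.4 87.2] z at hub 19.1
top (160, 195) bg 165.0 bench z -0.3 plate c [486.3 306.4] axes [62.8 63.7] z at hub 12.3
top mixer z [0.0602 0.081 ]
side (268, 238) bg 186.0 bench z -0.7 plate c [443.2  -4.1] axes [110.  120.2] z at hub 15.3
side (279, 196) bg 186.0 bench z -1.2 plate c [ 468.2 -270.6] axes [86.7 97.9] z at hub 13.0
side (220, 305) bg 185.0 bench z -0.7 plate c [487.4 309.3] axes [62.6 68.4] z at hub 14.9
side mixer z [0.0625 0.0802]
```

View pics/spin.png

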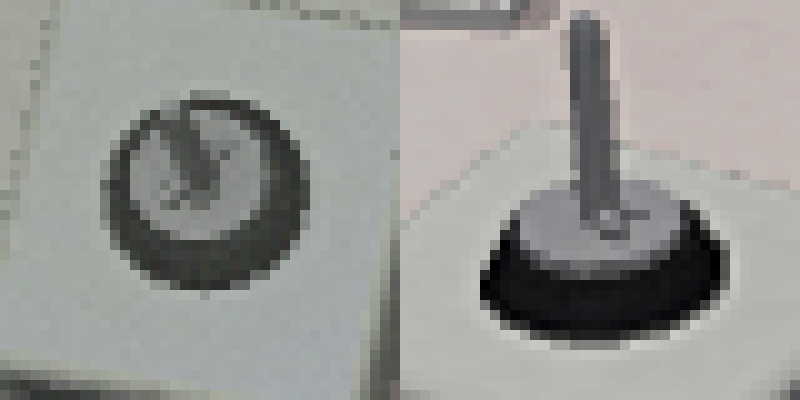

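Run:
```python
from h import *
np.set_printoptions(linewidth=220)
for n,(u0,u1,v0,v1) in {"top":(208,236,126,152),"side":(170,198,198,236)}.items():
    p=np.load(n+"0.npz")["p"];L=cv2.cvtColor(p,cv2.COLOR_RGB2GRAY)
    print(n,u0,v0)
    for v in range(v0,v1):print(v,' '.join('%3d'%x for x in L[v,u0:u1]))
```

```text
top 208 126
126 164 165 165 165 168 169 166 169 165 164 164 165 166 166 166 166 168 165 163 166 167 164 167 165 164 167 165 167
127 167 165 166 165 166 166 165 165 166 165 167 164 166 167 166 165 169 164 166 165 165 168 166 165 164 166 167 165
128 167 166 165 166 166 165 165 166 166 168 168 169 173 171 171 171 168 168 166 167 167 165 166 167 166 166 166 167
129 163 166 163 167 165 166 166 168 169 162 162 171 120 134 140 139 173 174 173 169 167 168 166 165 167 165 163 168
130 167 163 165 166 165 167 169 167 166 145 137  75  55  50  45  49  47  62 130 169 171 166 164 166 167 167 166 164
131 165 164 168 165 168 167 172 122  60 125 117  79 138 150 124 117  67  54  47  66 166 170 169 167 168 165 166 167
132 166 166 165 168 168 174 121  60  78  75  80  73  98 138 140 141 148  91  61  48  44 164 170 165 167 164 166 167
133 165 164 164 168 173 119  64  83 140  88  74  73  71 137 139 135 139 145  96  62  49  67 165 171 168 167 166 165
134 166 167 166 169 145  76  59 130 137 113  82  75  69 104 124 124 120 139 148  86  55  47  98 166 168 167 167 167
135 165 165 168 172 100  48 112 135 139 141 
[... 5648 characters left out ...]
 181
230 188 116  23   9  19  21  21  23  22  20  25  26  26  24  25  22  20  20  21  18  14   8  16  61 138 192 183 180
231 188 193 119  19   5  12  16  19  22  23  22  24  23  23  23  19  20  18  14   9  10  40 106 171 193 184 180 178
232 183 189 193 116  59  44  12   6  11  14  17  18  20  18  15  13  10  19  30  32  76 143 200 190 185 181 180 179
233 182 183 187 196 200 161  82  59  42  44  29  32  32  30  31  49  68  96 126 138 202 192 185 182 181 180 180 180
234 181 182 183 184 187 191 198 197 162 161 125 128 128 126 129 172 203 197 194 189 186 182 181 181 181 181 180 182
235 182 184 183 183 182 183 185 186 189 191 193 195 194 192 191 188 184 182 182 182 180 179 180 181 183 181 182 181
```

Run:
```python
from h import *
from scipy.optimize import least_squares
S=[(181.33,205),(182.06,215)]; T=[(218.6,133),(219.07,134),(220.2,136),(220.4,137)]
def cross(n,pts,xy):
    # distance px of pts to projected axis
    a,b=proj(n,[[*xy,.09],[*xy,.145]]); d=(b-a)/np.linalg.norm(b-a)
    return [ (p[0]-a[0])*d[1]-(p[1]-a[1])*d[0] for p in np.array(pts)]
f=lambda xy:np.r_[cross("side",S,xy),cross("top",T,xy)]
r=least_squares(f,[.62,.08]); print("axis",r.x*1000,np.round(r.fun,2),"cond",np.linalg.svd(r.jac)[1])
x=r.x
print("tip proj",proj("side",[[*x,.148]]),proj("top",[[*x,.148]]),"foot",proj("side",[[*x,.082]]),proj("top",[[*x,.082]]))
for n,th,c in(("top",105,(221,137)),("side",115,(182,221))):
    L=cv2.cvtColor(np.load(n+"0.npz")["p"],cv2.COLOR_RGB2GRAY)
    m=np.zeros_like(L);cv2.ellipse(m,c,(8,8) if n=="top" else (9,5),0,0,360,1,-1)
    k=((L>th)&(m>0)).astype(np.uint8)
    h=cv2.convexHull(np.vstack(cv2.findContours(k,0,1)[0]))
    e=cv2.fitEllipse(h);print(n,"flange",np.round(e[0],2),np.round(e[1],1),np.round(onplane(n,[e[0]],.082)*1000,1),"hull",h[:,0].min(0),h[:,0].max(0))
# pin ends
print("pin near end (side)",onplane("side",[(183.3,221.7)],.085)*1000)
for q in((217.5,139.5),(222.7,134.8)):print("pin top",onplane("top",[q],.084)*1000)
```

```text
axis [674.34847119  84.37829839] [-0.04  0.04  0.11  0.06 -0.19  0.02] cond [592.38668996 508.47423379]
tip proj [[180.9936232  201.43058273]] [[217.43541282 129.99731307]] foot [[182.64270082 221.57126346]] [[220.31193675 136.74998394]]
top flange [220.23 136.24] [13.1 14.5] [[676.2  84.7  82. ]] hull [214 129] [227 143]
side flange [181.92 220.79] [10.1 17.8] [[678.  81.  82.]] hull [173 216] [190 225]
pin near end (side) [[670.15650243  88.94380784  85.        ]]
pin top [[663.86550987  93.54426519  84.        ]]
pin top [[680.59154813  75.99441651  84.        ]]
```

```bash
cat >> h.py <<'E'
from scipy.spatial.transform import Rotation as Ro
def go(x,y,z,az,p=None,R=None):
    s=bot.read_state(); p=s["position"] if p is None else np.array(p); R=s["tcp_rot"] if R is None else R
    a=np.radians(az); Z=np.array([np.cos(a),np.sin(a),0]);Y=np.array([0,0,-1.]);X=np.cross(Y,Z)
    G=np.c_[X,Y,Z]; sh=R.T@(np.array([x,y,z])-p)*1000; rv=Ro.from_matrix(R.T@G).as_rotvec(degrees=True)
    print("shift",np.round(sh,1),"rot",np.round(rv,1)); return sh,rv
E
python3 -c "
from h import *
go(.4425,-.0085,.12,-90)"
```

```text
shift [-416.6  124.7 -475.3] rot [ 0.1 18.6 -0. ]
```

jog_arm(
  motion=[-417,20,-475,0,18.5,0,-417,20,-475,0,18.5,0,-417,20,-475,0,18.5,0,-417,20,-475,0,18.5,0,-417,20,-475,0,18.5,0,-417,20,-475,0,18.5,0,-417,20,-475,0,18.5,0,-417,20,-475,0,18.5,0,-417,20,-475,0,18.5,0,-417,20,-475,0,18.5,0,-417,20,-475,0,18.5,0,-417,90,-475,0,18.5,0,-417,124,-475,0,18.5,0,-417,124,-475,0,18.5,0,-417,124,-475,0,18.5,0],
  gripper=1,
)

```text
time_s: 1.98
position: [0.4437, -0.0104, 0.1214]
tcp_rot: [[-1.0, 0.001, -0.0], [0.0, -0.0, -1.0], [-0.001, -1.0, 0.0]]
force: [0.4, -1.0, -0.1]
opening: 0.997
```

Run:
```python
from h import *
s=bot.read_state();print(s["time_s"],s["position"],s["force"])
go(.4425,-.0085,.032,-90)
for n in ("side","top"):
    p,d=bot.capture(n); cv2.imwrite(f"pics/{n}1.png",p[:,:,::-1])
a=cv2.imread("pics/side1.png")[150:300,180:380];b=cv2.imread("pics/top1.png")[130:280,150:350]
cv2.imwrite("pics/c1.png",cv2.resize(np.hstack([a,b]),None,fx=2,fy=2))
```

```text
1.975 [ 0.44366928 -0.01038273  0.12139249] [ 0.42136436 -0.97024066 -0.11621722]
shift [ 1.3 89.4 -1.9] rot [-0.  -0.  -0.1]
```

View pics/c1.png

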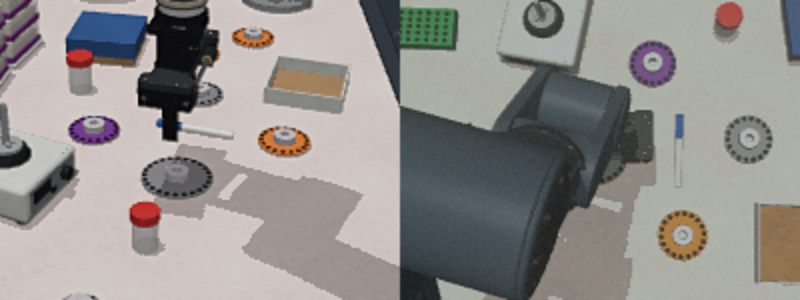

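The gripper is above the large disc (crop (178,175), side view). Descend, then close.

jog_arm(
  motion=[1.3,45,-1.9,0,0,0,1.3,80,-1.9,0,0,0,1.3,89,-1.9,0,0,0,1.3,89,-1.9,0,0,0,1.3,89,-1.9,0,0,0],
)

```text
time_s: 2.7
position: [0.4428, -0.0079, 0.0329]
tcp_rot: [[-1.0, 0.003, 0.001], [-0.001, -0.001, -1.0], [-0.003, -1.0, 0.001]]
force: [0.2, 0.6, -0.1]
opening: 1.003
```

jog_arm(
  motion=[0,0,0,0,0,0,0,0,0,0,0,0,0,0,0,0,0,0,0,0,0,0,0,0,0,0,0,0,0,0,0,0,0,0,0,0],
  gripper=0.35,
)

```text
time_s: 3.45
position: [0.4418, -0.0076, 0.0315]
tcp_rot: [[-1.0, -0.0, 0.001], [-0.001, -0.0, -1.0], [0.0, -1.0, 0.0]]
force: [-0.9, -0.6, -0.1]
opening: 0.41
```

jog_arm(
  motion=[0,0,0,0,0,0,0,0,0,0,0,0,0,0,0,0,-10,0,0,0,0,0,-20,0,0,0,0,0,-30,0,0,0,0,0,-40,0,0,0,0,0,-50,0,0,0,0,0,-60,0,0,0,0,0,-70,0,0,0,0,0,-80,0,0,0,0,0,-90,0,0,0,0,0,-90,0,0,0,0,0,-90,0],
  gripper=0.6,
)

```text
time_s: 5.08
position: [0.4418, -0.0076, 0.0316]
tcp_rot: [[-0.002, 0.0, 1.0], [-1.0, 0.0, -0.002], [-0.0, -1.0, 0.0]]
force: [-0.6, 0.1, -0.9]
opening: 0.596
```

jog_arm(
  motion=[0,0,0,0,0,0,0,0,0,0,0,0,0,0,0,0,0,0,0,0,0,0,0,0,0,0,0,0,0,0],
  gripper=0.2,
)

```text
time_s: 5.7
position: [0.4419, -0.0076, 0.0316]
tcp_rot: [[0.001, 0.0, 1.0], [-1.0, -0.0, 0.001], [0.0, -1.0, 0.0]]
force: [0.1, 0.3, 1.2]
opening: 0.407
```

Run:
```python
from h import *
s=bot.read_state();print(s["time_s"],s["position"],s["force"],s["opening"],s["joint_positions"])
go(.6745,.0843,.24,0)
```

```text
5.7 [ 0.44192002 -0.00764711  0.03156487] [0.12312988 0.25596621 1.19156332] 0.4072330635064457 [-1.55366155e+01  4.06189376e+01  1.16817473e+02  1.28019401e-03
  2.25463980e+01 -1.55804174e+01]
shift [ -91.8 -208.4  232.7] rot [-0.  0.  0.]
```

jog_arm(
  motion=[0,-60,0,0,0,0,0,-120,0,0,0,0,0,-180,0,0,0,0,-20,-208,50,0,0,0,-45,-208,110,0,0,0,-65,-208,165,0,0,0,-85,-208,215,0,0,0,-92,-208,233,0,0,0,-92,-208,233,0,0,0,-92,-208,233,0,0,0,-92,-208,233,0,0,0,-92,-208,233,0,0,0],
)

```text
time_s: 7.2
position: [0.674, 0.0842, 0.2399]
tcp_rot: [[0.0, -0.0, 1.0], [-1.0, -0.0, 0.0], [0.0, -1.0, -0.0]]
force: [0.4, 0.3, -1.5]
opening: 0.405
```

Run:
```python
from h import *
s=bot.read_state();print(s["time_s"],s["position"],s["force"],s["opening"],s["joint_positions"])
for n in ("side","top"):
    p,d=bot.capture(n); cv2.imwrite(f"pics/{n}2.png",p[:,:,::-1])
a=cv2.imread("pics/side2.png")[130:260,110:260];b=cv2.imread("pics/top2.png")[70:200,140:290]
cv2.imwrite("pics/c2.png",cv2.resize(np.hstack([a,b]),None,fx=2.6,fy=2.6,interpolation=cv2.INTER_NEAREST))
```

```text
7.2 [0.67401729 0.08417074 0.23991746] [ 0.41595608  0.32634127 -1.5402855 ] 0.40499607792490566 [-2.28496724e+00  3.48122934e+01  7.38745962e+01 -4.98488629e-03
  7.13235066e+01 -2.30146366e+00]
```

View pics/c2.png

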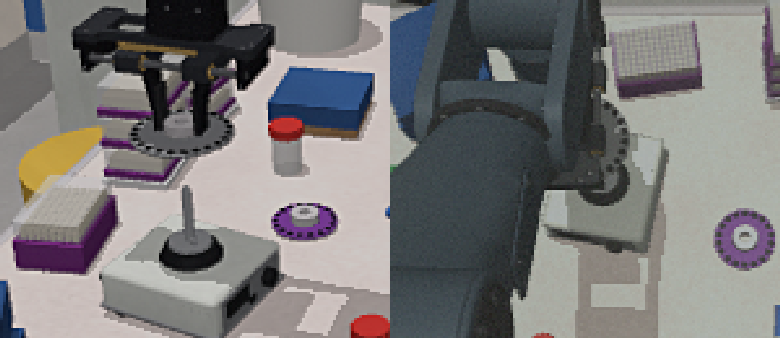

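Run:
```python
from h import *
p=cv2.imread("pics/side2.png");L=cv2.cvtColor(p,cv2.COLOR_BGR2GRAY)
c=np.array([.674,.0842]);z=.2083
th=np.linspace(0,2*np.pi,200)
def circ(z,r):return proj("side",np.c_[c[0]+r*np.cos(th),c[1]+r*np.sin(th),0*th+z])
q=p.copy()
big=cv2.resize(p[150:220,140:220],None,fx=9,fy=9,interpolation=cv2.INTER_NEAREST)
for zz,r,col in((z+.008,.055,(0,0,255)),(z+.003,.055,(255,0,0)),(z+.02,.018,(0,255,0))):
    k=((circ(zz,r)-[140,150]+.5)*9).astype(np.int32);cv2.polylines(big,[k],True,col,1)
ax=((proj("side",[[.6745,.0843,.082],[.6745,.0843,.148]])-[140,150]+.5)*9).astype(np.int32)
cv2.line(big,tuple(map(int,ax[0])),tuple(map(int,ax[1])),(0,255,255),1)
cv2.imwrite("pics/c3.png",cv2.resize(big,(684,600)))
```

```text
(no output)
```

View pics/c3.png

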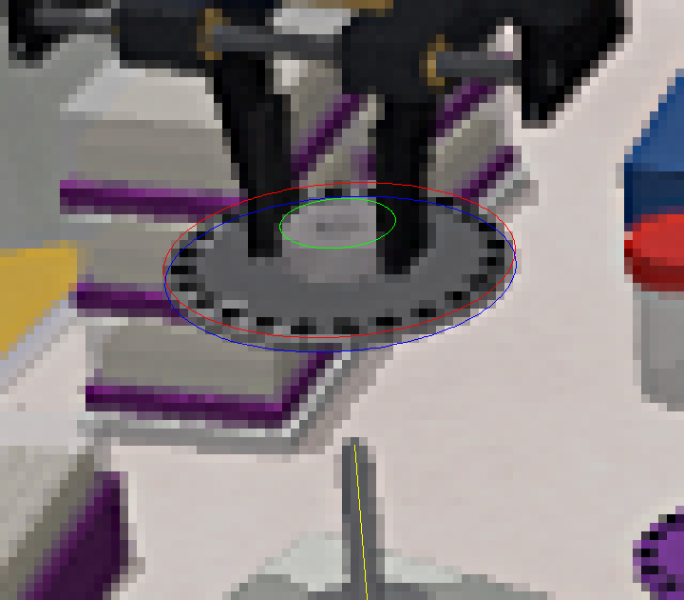

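The overlay of the predicted rim on the held disc agrees to about 0.2 px (under 1 mm), so the cameras and arm are consistent. Lower onto the spindle.

jog_arm(
  motion=[0,25,0.3,0,0,0,0,45,0.3,0,0,0,0,55,0.3,0,0,0,0,60,0.3,0,0,0,0,64,0.3,0,0,0,0,68,0.3,0,0,0,0,72,0.3,0,0,0,0,75,0.3,0,0,0],
)

```text
time_s: 8.3
position: [0.6755, 0.0843, 0.1648]
tcp_rot: [[0.001, 0.001, 1.0], [-1.0, -0.001, 0.001], [0.001, -1.0, 0.001]]
force: [1.4, -1.7, 0.2]
opening: 0.404
```

jog_arm(
  motion=[0,8,0,0,0,0,0,16,0,0,0,0,0,24,0,0,0,0,0,32,0,0,0,0,0,38,0,0,0,0,0,42,0,0,0,0,0,42,0,0,0,0],
)

```text
time_s: 9.18
position: [0.6752, 0.0838, 0.1218]
tcp_rot: [[0.001, 0.0, 1.0], [-1.0, -0.001, 0.001], [0.001, -1.0, 0.0]]
force: [1.6, -5.5, -0.2]
opening: 0.405
```

Run:
```python
from h import *
for i in range(1):
    s=bot.read_state();print(s["time_s"],s["position"],s["force"],s["moment"])
```

```text
9.175 [0.6752311  0.08381394 0.12177619] [ 1.60779278 -5.45962303 -0.23106927] [-0.95013257 -0.2751028   0.00685686]
```

jog_arm(
  motion=[0.7,0,0.3,0,0,0,0.7,1,0.3,0,0,0,0.7,2,0.3,0,0,0,0.7,3,0.3,0,0,0,0.7,3,0.3,0,0,0],
)

```text
time_s: 9.8
position: [0.6753, 0.0838, 0.1196]
tcp_rot: [[0.001, 0.0, 1.0], [-1.0, -0.0, 0.001], [0.0, -1.0, 0.0]]
force: [0.2, -4.9, 0.6]
opening: 0.407
```

jog_arm(
  motion=[0.5,1.5,0,0,0,0,0.5,2,0,0,0,0,0.5,2,0,0,0,0],
)

```text
time_s: 10.18
position: [0.6754, 0.0837, 0.1189]
tcp_rot: [[0.001, 0.001, 1.0], [-1.0, 0.0, 0.001], [-0.0, -1.0, 0.001]]
force: [-1.5, -4.0, 7.5]
opening: 0.403
```

Riding on the pin (7.5 N). Begin the sweep.

jog_arm(
  motion=[0,0,0,0,6,0,0,0,0,0,12,0,0,0,0,0,18,0,0,0,0,0,24,0],
)

```text
time_s: 10.68
position: [0.6757, 0.0836, 0.1173]
tcp_rot: [[-0.409, 0.001, 0.912], [-0.912, 0.0, -0.409], [-0.001, -1.0, 0.001]]
force: [0.5, -5.1, -0.0]
opening: 0.4
```

jog_arm(
  motion=[0,1,0,0,0,0,0,2,0,0,0,0,0,3,0,0,0,0,0,3,0,0,0,0],
)

```text
time_s: 11.18
position: [0.6749, 0.0836, 0.1142]
tcp_rot: [[-0.406, -0.001, 0.914], [-0.914, 0.0, -0.406], [0.0, -1.0, -0.001]]
force: [0.3, -3.8, -0.0]
opening: 0.403
```

```bash
python3 -c "
from h import *
s=bot.read_state();print(s['position'],s['force'],s['moment'])"
```

```text
[0.67492962 0.08363504 0.11421394] [ 3.35865273e-01 -3.84673339e+00 -3.23294580e-03] [-0.59724298 -0.08720037  0.00078796]
```

jog_arm(
  motion=[0,1,0,0,0,0,0,1.7,0,0,0,0,0,1.7,0,0,0,0],
)

```text
time_s: 11.55
position: [0.675, 0.0836, 0.1135]
tcp_rot: [[-0.406, -0.0, 0.914], [-0.914, 0.0, -0.406], [-0.0, -1.0, -0.001]]
force: [-2.0, -2.9, 5.0]
opening: 0.406
```

jog_arm(
  motion=[0,0,0,0,0,0,0,0,0,0,0,0,0,0,0,0,0,0,0,0,0,0,0,0,0,-20,0,0,0,0,0,-60,0,0,0,0,0,-120,0,0,0,0,0,-120,0,0,0,0],
  gripper=0.75,
)

```text
time_s: 12.55
position: [0.6795, 0.0834, 0.241]
tcp_rot: [[-0.406, 0.015, 0.914], [-0.914, -0.0, -0.406], [-0.006, -1.0, 0.014]]
force: [-0.1, 0.3, -0.4]
opening: 0.751
```

Run:
```python
from h import *
s=bot.read_state();print(s["time_s"],s["position"],s["force"],s["joint_positions"])
go(.4675,-.2745,.2,-90)
p,d=bot.capture("side"); cv2.imwrite("pics/side4.png",p[:,:,::-1])
big=cv2.resize(p[185:245,140:220,::-1],None,fx=9,fy=9,interpolation=cv2.INTER_NEAREST)
c=(.675,.0836);th=np.linspace(0,2*np.pi,200);z=.082
for zz,r,col in((z+.008,.055,(0,0,255)),(z+.02,.018,(0,255,0)),(z+.026,.018,(255,0,255)),(z+.014,.055,(255,0,255))):
    k=((proj("side",np.c_[c[0]+r*np.cos(th),c[1]+r*np.sin(th),0*th+zz])-[140,185]+.5)*9).astype(np.int32);cv2.polylines(big,[k],True,col,1)
cv2.imwrite("pics/c4.png",big)
```

```text
12.55 [0.67945336 0.08343453 0.24104494] [-0.13156809  0.33315985 -0.4044279 ] [-2.33652533e+00  3.48298019e+01  7.36523059e+01  1.40612489e-02
  7.06426887e+01  2.16014660e+01]
shift [413.4  37.9 -49. ] rot [-0.5 66.1 -0.8]
```

View pics/c4.png

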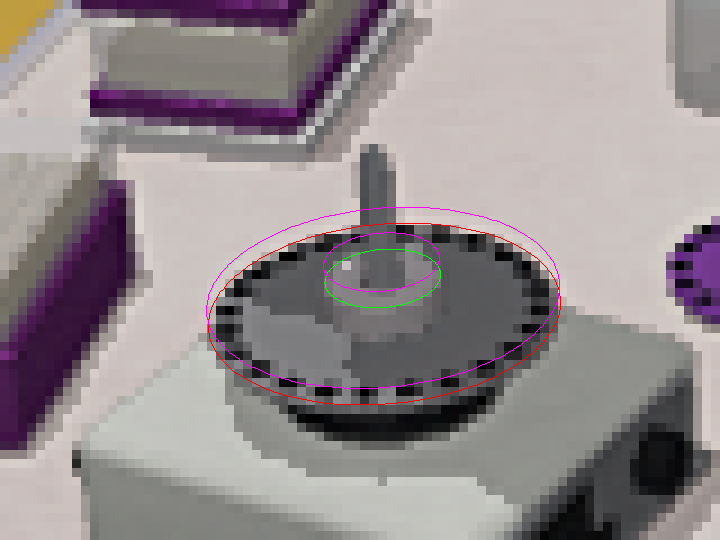

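The side view shows the rim and hub on the seated (red/green) outlines, not the 6 mm-high (magenta) ones. The large disc is down. Now the medium.

Run:
```python
from h import *
a=np.radians(-24);Z=np.array([np.cos(a),np.sin(a),0]);Y=np.array([0,0,-1.])
R=np.c_[np.cross(Y,Z),Y,Z]
go(.4675,-.2745,.10,-90,p=(.675,.0836,.2335),R=R)
```

```text
shift [411.5 133.5 -43.9] rot [ 0. 66.  0.]
```

jog_arm(
  motion=[411,20,-44,0,66,0,411,20,-44,0,66,0,411,20,-44,0,66,0,411,20,-44,0,66,0,411,20,-44,0,66,0,411,20,-44,0,66,0,411,20,-44,0,66,0,411,20,-44,0,66,0,411,80,-44,0,66,0,411,133,-44,0,66,0,411,133,-44,0,66,0,411,133,-44,0,66,0,411,133,-44,0,66,0],
  gripper=1,
)

```text
time_s: 14.22
position: [0.4698, -0.2751, 0.1023]
tcp_rot: [[-1.0, 0.004, 0.002], [-0.002, -0.003, -1.0], [-0.004, -1.0, 0.003]]
force: [0.2, -0.8, 0.1]
opening: 1.003
```

Run:
```python
from h import *
s=bot.read_state();print(s["time_s"],s["position"],s["force"],s["joint_positions"])
go(.4675,-.2745,.0325,-90)
```

```text
14.225 [ 0.46980443 -0.27510732  0.10231104] [ 0.21087977 -0.75307072  0.14764162] [-4.21192902e+01  3.60961238e+01  1.00675457e+02  7.67164352e-03
  4.29397760e+01  4.77843654e+01]
shift [ 2.6 69.8 -0.8] rot [-0.2  0.1 -0.2]
```

jog_arm(
  motion=[1,35,0,0,0,0,1,60,0,0,0,0,1,68,0,0,0,0,1,68,0,0,0,0,1,68,0,0,0,0,1,68,0,0,0,0],
)

```text
time_s: 14.98
position: [0.4678, -0.2748, 0.0329]
tcp_rot: [[-1.0, 0.001, 0.001], [-0.001, -0.001, -1.0], [-0.001, -1.0, 0.001]]
force: [0.2, 0.0, 0.1]
opening: 1.001
```

jog_arm(
  motion=[0,0,0,0,0,0,0,0,0,0,0,0,0,0,0,0,0,0,0,0,0,0,0,0,0,0,0,0,0,0,0,0,0,0,0,0],
  gripper=0.35,
)

```text
time_s: 15.72
position: [0.4673, -0.2745, 0.0318]
tcp_rot: [[-1.0, 0.0, 0.001], [-0.001, -0.0, -1.0], [-0.0, -1.0, 0.0]]
force: [0.3, -0.7, -0.6]
opening: 0.41
```

Gripped (0.41 = 36 mm). Re-grip at 90° to centre it in the other direction.

jog_arm(
  motion=[0,0,0,0,0,0,0,0,0,0,0,0,0,0,0,0,-10,0,0,0,0,0,-20,0,0,0,0,0,-30,0,0,0,0,0,-40,0,0,0,0,0,-50,0,0,0,0,0,-60,0,0,0,0,0,-70,0,0,0,0,0,-80,0,0,0,0,0,-90,0,0,0,0,0,-90,0,0,0,0,0,-90,0],
  gripper=0.6,
)

```text
time_s: 17.35
position: [0.4673, -0.2743, 0.0318]
tcp_rot: [[-0.002, 0.0, 1.0], [-1.0, 0.0, -0.002], [-0.0, -1.0, 0.0]]
force: [-0.6, 0.2, 0.8]
opening: 0.602
```

jog_arm(
  motion=[0,0,0,0,0,0,0,0,0,0,0,0,0,0,0,0,0,0,0,0,0,0,0,0,0,0,0,0,0,0],
  gripper=0.2,
)

```text
time_s: 17.98
position: [0.4674, -0.2745, 0.0319]
tcp_rot: [[0.001, 0.0, 1.0], [-1.0, -0.0, 0.001], [0.0, -1.0, 0.0]]
force: [-0.0, -1.1, -0.2]
opening: 0.394
```

Run:
```python
from h import *
s=bot.read_state();print(s["time_s"],s["position"],s["force"],s["joint_positions"],s["opening"])
go(.675,.0836,.24,0)
```

```text
17.975 [ 0.46739973 -0.27446186  0.03188584] [-0.04808257 -1.06712086 -0.16293148] [-4.22399005e+01  4.32079395e+01  1.02288821e+02  3.17865580e-03
  3.44804275e+01 -4.22851876e+01] 0.39354640166593263
shift [-357.9 -208.1  207.9] rot [-0.  0.  0.]
```

jog_arm(
  motion=[0,-60,0,0,0,0,0,-120,0,0,0,0,0,-180,0,0,0,0,-40,-208,25,0,0,0,-90,-208,50,0,0,0,-140,-208,80,0,0,0,-190,-208,110,0,0,0,-240,-208,140,0,0,0,-290,-208,170,0,0,0,-335,-208,195,0,0,0,-358,-208,208,0,0,0,-358,-208,208,0,0,0,-358,-208,208,0,0,0,-358,-208,208,0,0,0,-358,-208,208,0,0,0,-358,-208,208,0,0,0],
)

```text
time_s: 19.98
position: [0.6749, 0.0831, 0.2401]
tcp_rot: [[-0.0, 0.0, 1.0], [-1.0, -0.0, -0.0], [0.0, -1.0, 0.0]]
force: [-0.0, -0.3, 0.6]
opening: 0.395
```

Run:
```python
from h import *
s=bot.read_state();print(s["time_s"],s["position"],s["force"],s["joint_positions"],s["opening"])
p,d=bot.capture("side"); cv2.imwrite("pics/side5.png",p[:,:,::-1])
big=cv2.resize(p[150:220,140:220,::-1],None,fx=8.5,fy=8.5,interpolation=cv2.INTER_NEAREST)
c=s["position"];th=np.linspace(0,2*np.pi,200);z=c[2]-.0318
for zz,r,col in((z+.008,.043,(0,0,255)),(z+.003,.043,(255,0,0)),(z+.02,.018,(0,255,0))):
    k=((proj("side",np.c_[c[0]+r*np.cos(th),c[1]+r*np.sin(th),0*th+zz])-[140,150]+.5)*8.5).astype(np.int32);cv2.polylines(big,[k],True,col,1)
cv2.imwrite("pics/c5.png",big)
```

```text
19.975 [0.67485084 0.08310309 0.24006057] [-0.03760397 -0.25813645  0.58991335] [-2.37453845e+00  3.48532863e+01  7.37679562e+01 -1.72334637e-03
  7.13709549e+01 -2.36902518e+00] 0.3954057447752832
```

View pics/c5.png

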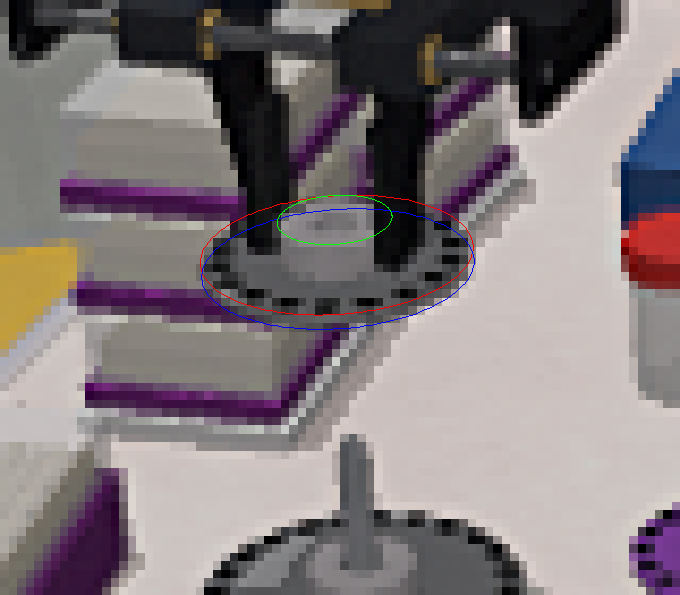

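Medium disc is held centred (rim on predicted outlines). Lower it.

jog_arm(
  motion=[-0.3,25,0,0,0,0,-0.3,45,0,0,0,0,-0.3,55,0,0,0,0,-0.3,60,0,0,0,0,-0.3,64,0,0,0,0,-0.3,68,0,0,0,0,-0.3,72,0,0,0,0,-0.3,75,0,0,0,0],
)

```text
time_s: 21.02
position: [0.6752, 0.0837, 0.165]
tcp_rot: [[0.001, 0.001, 1.0], [-1.0, -0.001, 0.001], [0.001, -1.0, 0.001]]
force: [-0.1, -1.7, -0.1]
opening: 0.398
```

jog_arm(
  motion=[0,7,0,0,0,0,0,14,0,0,0,0,0,20,0,0,0,0,0,25,0,0,0,0,0,28,0,0,0,0,0,28,0,0,0,0],
)

```text
time_s: 21.78
position: [0.675, 0.0836, 0.1364]
tcp_rot: [[0.001, 0.0, 1.0], [-1.0, -0.001, 0.001], [0.001, -1.0, 0.0]]
force: [1.5, -5.8, -1.1]
opening: 0.393
```

Foot is now at about 0.1045 and the seat is at 0.102.

jog_arm(
  motion=[0.4,1,0,0,0,0,0.4,2,0,0,0,0,0.4,3,0,0,0,0,0.4,3.5,0,0,0,0,0.4,3.5,0,0,0,0],
)

```text
time_s: 22.4
position: [0.6751, 0.0835, 0.1339]
tcp_rot: [[0.001, 0.001, 1.0], [-1.0, -0.0, 0.001], [0.0, -1.0, 0.001]]
force: [0.2, -4.6, 2.9]
opening: 0.394
```

jog_arm(
  motion=[0,0.6,0,0,0,0,0,0.6,0,0,0,0],
)

```text
time_s: 22.65
position: [0.6751, 0.0836, 0.1338]
tcp_rot: [[0.001, 0.001, 1.0], [-1.0, -0.0, 0.001], [0.0, -1.0, 0.001]]
force: [-0.7, -4.4, 5.2]
opening: 0.394
```

jog_arm(
  motion=[0,0,0,0,0,0,0,0,0,0,0,0,0,0,0,0,0,0,0,0,0,0,0,0,0,-20,0,0,0,0,0,-60,0,0,0,0,0,-100,0,0,0,0,0,-100,0,0,0,0,0,-100,0,0,0,0],
  gripper=0.75,
)

```text
time_s: 23.78
position: [0.6746, 0.0838, 0.2332]
tcp_rot: [[0.001, 0.0, 1.0], [-1.0, 0.0, 0.001], [-0.0, -1.0, 0.0]]
force: [-0.3, -0.6, -0.6]
opening: 0.748
```

Run:
```python
from h import *
s=bot.read_state();print(s["time_s"],s["position"],s["force"],s["joint_positions"])
go(.487,.306,.10,0)
p,d=bot.capture("side"); cv2.imwrite("pics/side6.png",p[:,:,::-1])
big=cv2.resize(p[185:245,140:220,::-1],None,fx=9,fy=9,interpolation=cv2.INTER_NEAREST)
c=(.675,.0836);th=np.linspace(0,2*np.pi,200);z=.102
for zz,r,col in((z+.008,.043,(0,0,255)),(z+.02,.018,(0,255,0))):
    k=((proj("side",np.c_[c[0]+r*np.cos(th),c[1]+r*np.sin(th),0*th+zz])-[140,185]+.5)*9).astype(np.int32);cv2.polylines(big,[k],True,col,1)
cv2.imwrite("pics/c6.png",big)
```

```text
23.775 [0.67459587 0.08376384 0.23320354] [-0.3114272  -0.566173   -0.58409189] [-2.32145894e+00  3.52252967e+01  7.41983386e+01  4.34743421e-03
  7.05698268e+01 -2.37232148e+00]
shift [-222.4  133.2 -187.4] rot [-0.  0. -0.]
```

View pics/c6.png

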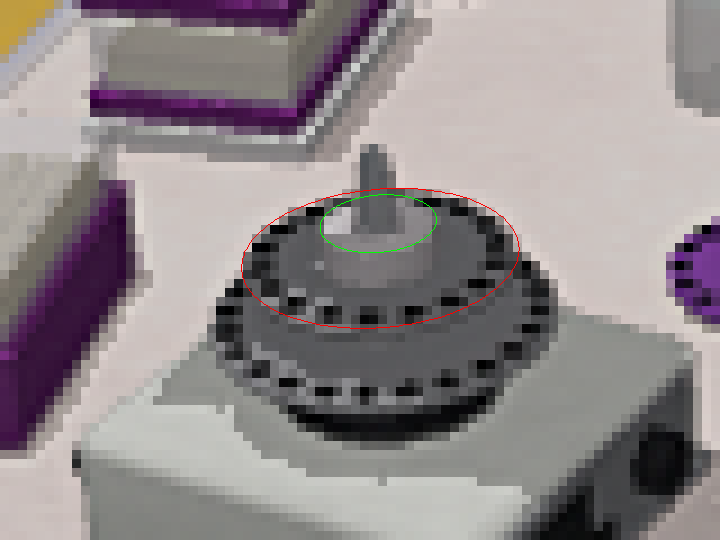

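Medium is flush on the seated outline. Now the small disc.

jog_arm(
  motion=[-222,10,-187,0,0,0,-222,10,-187,0,0,0,-222,10,-187,0,0,0,-222,10,-187,0,0,0,-222,10,-187,0,0,0,-222,10,-187,0,0,0,-222,70,-187,0,0,0,-222,120,-187,0,0,0,-222,133,-187,0,0,0,-222,133,-187,0,0,0,-222,133,-187,0,0,0,-222,133,-187,0,0,0],
  gripper=1,
)

```text
time_s: 25.32
position: [0.489, 0.306, 0.1016]
tcp_rot: [[0.001, 0.004, 1.0], [-1.0, 0.001, 0.001], [-0.001, -1.0, 0.004]]
force: [-0.1, -0.2, 1.3]
opening: 1.0
```

Run:
```python
from h import *
s=bot.read_state();print(s["time_s"],s["position"],s["joint_positions"])
go(.487,.3065,.0325,0)
```

```text
25.325 [0.4890309  0.30595278 0.1015986 ] [ 2.09375060e+01  3.78716452e+01  9.58823421e+01 -1.11662232e-03
  4.60279477e+01  2.08937649e+01]
shift [-0.5 69.1 -2.3] rot [-0.2  0.  -0.1]
```

jog_arm(
  motion=[-0.5,35,-0.7,0,0,0,-0.5,60,-0.7,0,0,0,-0.5,68,-0.7,0,0,0,-0.5,68,-0.7,0,0,0,-0.5,68,-0.7,0,0,0,-0.5,68,-0.7,0,0,0],
)

```text
time_s: 26.08
position: [0.4877, 0.3064, 0.0328]
tcp_rot: [[0.001, 0.002, 1.0], [-1.0, 0.001, 0.001], [-0.001, -1.0, 0.002]]
force: [0.4, 0.3, -0.1]
opening: 0.996
```

jog_arm(
  motion=[0,0,0,0,0,0,0,0,0,0,0,0,0,0,0,0,0,0,0,0,0,0,0,0,0,0,0,0,0,0,0,0,0,0,0,0],
  gripper=0.35,
)

```text
time_s: 26.82
position: [0.4871, 0.3061, 0.0317]
tcp_rot: [[0.001, 0.0, 1.0], [-1.0, 0.0, 0.001], [-0.0, -1.0, 0.0]]
force: [0.3, 0.1, -0.6]
opening: 0.41
```

jog_arm(
  motion=[0,0,0,0,0,0,0,0,0,0,0,0,0,0,0,0,-10,0,0,0,0,0,-20,0,0,0,0,0,-30,0,0,0,0,0,-40,0,0,0,0,0,-50,0,0,0,0,0,-60,0,0,0,0,0,-70,0,0,0,0,0,-80,0,0,0,0,0,-90,0,0,0,0,0,-90,0,0,0,0,0,-90,0],
  gripper=0.6,
)

```text
time_s: 28.45
position: [0.487, 0.3061, 0.0318]
tcp_rot: [[1.0, -0.0, 0.002], [-0.002, 0.0, 1.0], [-0.0, -1.0, 0.0]]
force: [0.4, 0.5, -0.1]
opening: 0.598
```

jog_arm(
  motion=[0,0,0,0,0,0,0,0,0,0,0,0,0,0,0,0,0,0,0,0,0,0,0,0,0,0,0,0,0,0],
  gripper=0.2,
)

```text
time_s: 29.08
position: [0.487, 0.3061, 0.0317]
tcp_rot: [[1.0, -0.0, -0.001], [0.001, 0.0, 1.0], [-0.0, -1.0, 0.0]]
force: [-0.1, -0.7, -0.1]
opening: 0.404
```

Run:
```python
from h import *
s=bot.read_state();print(s["time_s"],s["position"],s["joint_positions"],s["opening"])
go(.675,.0836,.24,90)
```

```text
29.075 [0.48701815 0.3060785  0.03174582] [ 2.10214577e+01  4.44886509e+01  9.73431140e+01  1.90872811e-03
  3.81692694e+01 -6.90248781e+01] 0.40373172117776995
shift [ 187.8 -208.3 -222.6] rot [-0.  0. -0.]
```

jog_arm(
  motion=[0,-60,0,0,0,0,0,-120,0,0,0,0,0,-180,0,0,0,0,30,-208,-35,0,0,0,65,-208,-75,0,0,0,100,-208,-115,0,0,0,135,-208,-155,0,0,0,165,-208,-195,0,0,0,188,-208,-222.5,0,0,0,188,-208,-222.5,0,0,0,188,-208,-222.5,0,0,0,188,-208,-222.5,0,0,0,188,-208,-222.5,0,0,0,188,-208,-222.5,0,0,0],
)

```text
time_s: 30.82
position: [0.6749, 0.0845, 0.2399]
tcp_rot: [[1.0, 0.0, -0.002], [0.002, -0.0, 1.0], [0.0, -1.0, -0.0]]
force: [1.3, 1.2, -1.9]
opening: 0.4
```

Run:
```python
from h import *
s=bot.read_state();print(s["time_s"],s["position"],s["force"],s["joint_positions"],s["opening"])
p,d=bot.capture("side"); cv2.imwrite("pics/side7.png",p[:,:,::-1])
big=cv2.resize(p[150:220,140:220,::-1],None,fx=8.5,fy=8.5,interpolation=cv2.INTER_NEAREST)
c=s["position"];th=np.linspace(0,2*np.pi,200);z=c[2]-.0318
for zz,r,col in((z+.008,.031,(0,0,255)),(z+.003,.031,(255,0,0)),(z+.02,.018,(0,255,0))):
    k=((proj("side",np.c_[c[0]+r*np.cos(th),c[1]+r*np.sin(th),0*th+zz])-[140,150]+.5)*8.5).astype(np.int32);cv2.polylines(big,[k],True,col,1)
cv2.imwrite("pics/c7.png",big)
```

```text
30.825 [0.67492421 0.08452609 0.23993569] [ 1.32758527  1.15976535 -1.91538575] [-2.25337004e+00  3.48817301e+01  7.37323232e+01 -4.70193965e-04
  7.13818172e+01 -9.23688626e+01] 0.3998678555021708
```

View pics/c7.png

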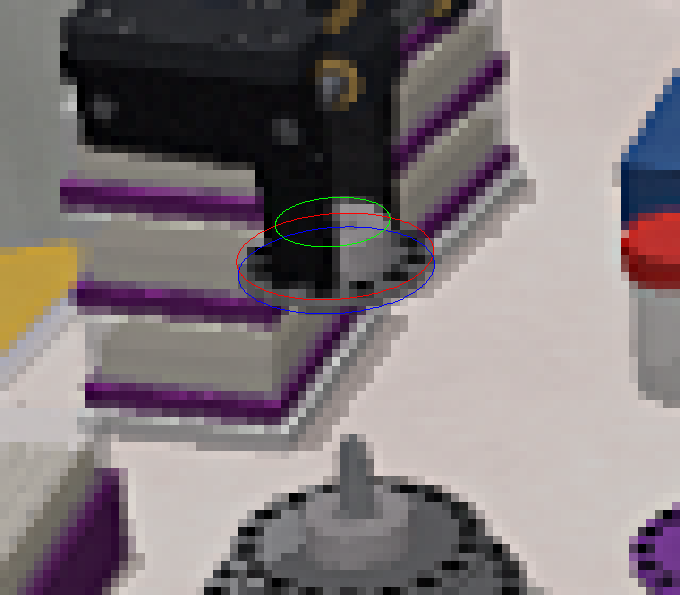

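Small disc is held centred. Lower it.

jog_arm(
  motion=[0,25,-0.5,0,0,0,0,45,-0.5,0,0,0,0,55,-0.5,0,0,0,0,60,-0.5,0,0,0,0,64,-0.5,0,0,0,0,68,-0.5,0,0,0,0,72,-0.5,0,0,0,0,75,-0.5,0,0,0],
)

```text
time_s: 31.88
position: [0.6753, 0.0832, 0.1647]
tcp_rot: [[1.0, 0.0, -0.001], [0.001, -0.0, 1.0], [0.0, -1.0, -0.0]]
force: [0.4, -0.3, 0.5]
opening: 0.404
```

jog_arm(
  motion=[0,3,0,0,0,0,0,6,0,0,0,0,0,9,0,0,0,0,0,10,0,0,0,0,0,10,0,0,0,0],
)

```text
time_s: 32.5
position: [0.6752, 0.0832, 0.1547]
tcp_rot: [[1.0, -0.0, -0.001], [0.001, 0.0, 1.0], [-0.0, -1.0, 0.0]]
force: [0.3, -0.1, 0.1]
opening: 0.404
```

jog_arm(
  motion=[0,0.7,0,0,0,0,0,1.4,0,0,0,0,0,1.8,0,0,0,0,0,1.8,0,0,0,0],
)

```text
time_s: 33.0
position: [0.6755, 0.0833, 0.1537]
tcp_rot: [[1.0, 0.001, -0.001], [0.001, -0.0, 1.0], [0.001, -1.0, -0.0]]
force: [-2.0, 0.9, 4.1]
opening: 0.403
```

Contact at foot z = 0.122, as expected. Release and back off so both cameras can see.

jog_arm(
  motion=[0,0,0,0,0,0,0,0,0,0,0,0,0,0,0,0,0,0,0,0,0,0,0,0,0,-20,0,0,0,0,0,-60,0,0,0,0,0,-110,0,0,0,0,0,-110,-60,0,0,0,0,-110,-120,0,0,0,0,-110,-180,0,0,0,0,-110,-240,0,0,0,0,-110,-300,0,0,0,0,-110,-300,0,0,0,0,-110,-300,0,0,0],
  gripper=0.75,
)

```text
time_s: 34.75
position: [0.6751, -0.2166, 0.2624]
tcp_rot: [[1.0, -0.001, -0.0], [0.0, 0.001, 1.0], [-0.001, -1.0, 0.001]]
force: [-0.1, 0.4, -0.1]
opening: 0.752
```

Run:
```python
from h import *
s=bot.read_state();print(s["time_s"],s["position"],s["force"])
th=np.linspace(0,2*np.pi,200);c=(.675,.0836);out=[]
for n,(u,v) in(("side",(142,185)),("top",(185,105))):
    p,d=bot.capture(n); cv2.imwrite(f"pics/{n}8.png",p[:,:,::-1])
    big=cv2.resize(p[v:v+60,u:u+75,::-1],None,fx=5.3,fy=5.3,interpolation=cv2.INTER_NEAREST);raw=big.copy()
    for zz,r,col in((.09,.055,(255,0,0)),(.11,.043,(255,0,255)),(.13,.031,(0,0,255)),(.142,.018,(0,255,0))):
        k=((proj(n,np.c_[c[0]+r*np.cos(th),c[1]+r*np.sin(th),0*th+zz])-[u,v]+.5)*5.3).astype(np.int32);cv2.polylines(big,[k],True,col,1)
    out.append(np.vstack([raw[:290],big[:290]]))
cv2.imwrite("pics/c8.png",np.hstack(out))
```

```text
34.75 [ 0.67512476 -0.21656345  0.26241493] [-0.13328149  0.37107992 -0.11211611]
```

View pics/c8.png

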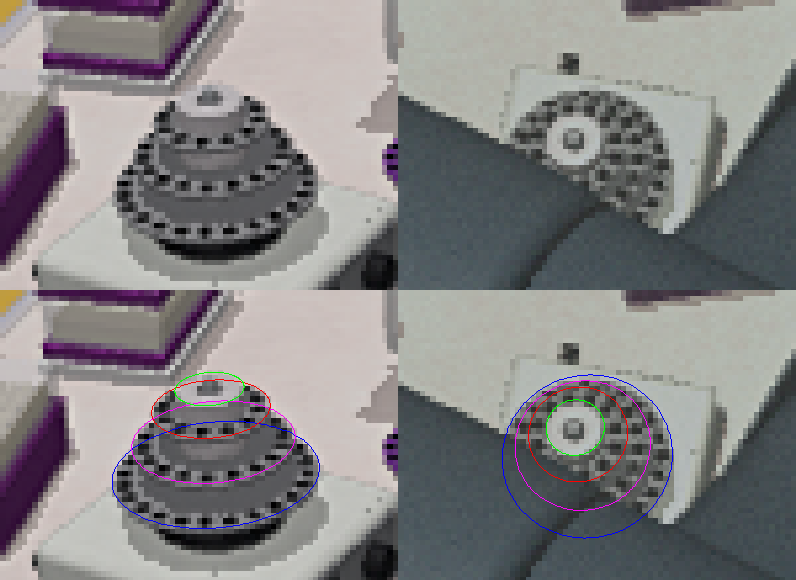

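View pics/top8.png

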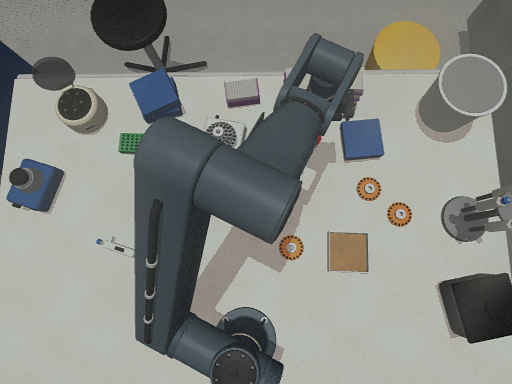

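Both views show the three discs stacked on the seated outlines. A quick side-view check that the bystanders haven't moved, before handing in.

Run:
```python
import cv2,numpy as np
a=cv2.imread("pics/side0.png");b=cv2.imread("pics/side8.png")
cv2.imwrite("pics/c9.png",np.hstack([a[130:384,60:400],b[130:384,60:400]]))
```

```text
(no output)
```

View pics/c9.png

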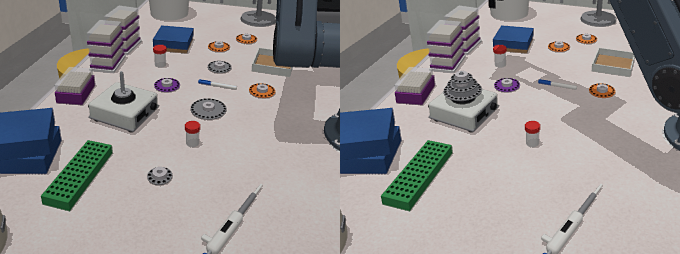

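Jars, marker, rack, pipette and the look-alikes are all where they were.

```bash
python3 -c "
from rig import bot
print(bot.hand_in())"
```

```text
the job is handed in; nothing more can be done
None
```

The three tube discs are on the spindle in order: largest, then medium, then smallest on top. I handed the job in at about 35 s.

- **Fitting:** I picked up each disc by its hub, with a second grip at 90° to centre it. The large one rode on the cross-pin at first, then dropped in after turning it about 24°. The medium and small discs went straight down.
- **Seating:** Each disc met light contact (4–5 N) at the right height, with feet at about 82, 102 and 122 mm above the bench. The side view after each fit and both views at the end show the rims and hubs on the predicted seated outlines. In the final top view, the arm hid part of the stack.
- **Clearances:** The gripper is open and clear, with about 0 N at the wrist. Jars, marker, rack, pipette, boxes and look-alikes look unmoved in the side view; the arm hid some of them in the final top view.
- **Small disagreements:** The spindle pushed sideways with up to about 6 N while I lowered the large and medium discs, because my camera fix on its axis was about 0.7 mm off. On the medium disc the second grip read slightly narrow (0.394 of full opening against the expected 0.41), but the disc was centred in the picture. No check failed.

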